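Close up a row of cells in the pack jig and clamp it

ROBOT

A 6-joint arm with a two-finger parallel gripper is mounted at the origin on the work surface; the furniture and walls round the work are solid. World frame = base frame: x ahead of the robot, y to its left, z up, the work surface at z = 0. Lengths are in mm, angles in rad, forces in N, time in s.
With the tool pointing down it reaches from about 275 to 975 mm from the base axis. Payload 8.4 kg.
Tool frame: the origin (TCP) lies at the very end of the fingers, on their centre line; the grasp point (between the pads) lies 19 mm behind it (bot.pinch_z is the distance from the TCP to the grasp point, in mm); z points along the fingers, y is the line along which they close (so a half turn about z gives the same grasp; the last joint's range is limited). The gripper opens to 92 mm and grips with 3 to 60 N. Pads are 20 mm wide; open, the fingers measure 128 mm over their backs; the gripper's body (75 mm by 189 mm) begins 69 mm behind the grasp point.
Start: joints at [1.266, 0.353, 1.633, -0, 1.155, -0.002], TCP at [186.37, 596.569, 214.583] pointing down, gripper open.
Joint ranges: [-2.63, 2.63], [-0.92, 2.1], [0.06, 2.66], [-1.3, 4.44], [0, 2.69], [-3.02, 3.02]. Speed limits (rad/s): [2.22, 2.22, 2.79, 3.14, 3.14, 3.14].

INTERFACE

Orientations are given as a unit quaternion [x, y, z, w].
In Python, from cell import bot gives the robot as it stands.
- The arm moves only by the tool step_arm, never from a script. Its argument "moves" is a list of rows, each an object of numbers: "grip": the gripper's target within -1 to 1 (shut at 1, half-way at 0, fully open at -1); "dx", "dy", "dz": the shift along the tool's x, y, z in m; "rx", "ry", "rz": the turn, a rotation vector about the tool's x, y, z in degrees. A call has 1 to 20 rows; each row shifts and turns the commanded pose from where the row before left it, along the tool's axes as they then stand; what a row does not reach is not made up. A row lasts 1/8 s, in which the tool goes at most 62.5 mm and 10.7 degrees, less where a joint would pass 70% of its speed; a pose out of reach is approached as far as the arm can. A call is refused whole if a number of a shift passes 0.0625 or a number of a turn 10.7, either way. A call with a gripper value outside its range is refused whole. The fingers move at their own pace and stop on an object; "newtons" is the grip in N (left out, the last holds). Time passes only in rows, so rows that do not move let the fingers close. It gives the time, the measured TCP pose, the force, the opening and the grip force at its end, in the units of the state.
- bot.sense(): the state, without advancing time (a new reading comes with each control period).
- bot.camera(name): name is "scene" or "top" or "wrist"; returns the picture (384x512x3 uint8, blue, green, red); there is no depth.
- bot.get_calibration(name): a dict with "fov_y" (degrees; the focal length in pixels is half the picture's height over the tangent of half this angle, whatever the lens; pixels are square), "cx", "cy" (the principal point, pixels), "R" (3x3) and "t" (3): a world point X has camera coordinates R X + t; the wrist camera has in their place "T_tool_cam" (4x4, takes a point from camera to tool coordinates, whose origin is the TCP and whose axes are the flange's). Camera axes: x right, y down, z forward; pixel columns grow to the right and rows downward; lengths in mm; the calibration is good to about 2 mm. A picture is of the moment at which its call begins: read the wrist's pose just before it. get_calibration takes no time and is no camera call.
- bot.hand_in(): hands the job in; it is judged then, once.
Trained networks look in the newest picture that a camera, given by its name, has taken for a name from the list of things; names that differ only in an ending like _2 or _b are one class to them, and where a whole thing is asked for, a point or a joint stands for the part that bears it (a point fixed in the world has none). Each returns a list of dicts, best first, with "score" (0 to 1); they miss things now and then, are a little off and sometimes report something else, mostly with a low value. They report only what shows in the picture. A call takes as long as a camera call. They do not tell look-alikes from the thing itself.
- bot.boxes_of(camera, name): "centre" ([x, y, z] in mm, in the coordinates of the camera as it stood for that picture, good to about 4 mm: the middle of the surface that is visible of it).
- bot.silhouettes(camera, name): "mask" (384x512 bool, what is visible of it).
The state is a dict: "clock": time; "joints": joint angles; "joint_velocities": joint speeds; "effort": joint torques, N m; "tool_pos": TCP position; "ee_rot": TCP orientation; "contact_force": force on the tool from outside, world axes, zero at the start; "torque": the same for the moment, N m; "width": finger opening in mm; "grip_force": force on a finger pad.
Only numpy, scipy, OpenCV 4.12 (cv2) and the standard library are available. Lean on these libraries where they do the work, as an engineer would, in place of code of your own. Each camera call takes 0.05 s, during which the arm holds its last target. There are 200 camera calls.

TASK

Get the four cells in the pack jig ready for strip welding: from the loading end, push the row as one block along the fence, without letting it buckle or tip, and press it up against the screw of the end stop with about 10 N so that no gap is left. Then slide the clamp bar in by its pad and press it snug against the cells with about 10 N, so that it holds the row straight against the fence, and take the hand away. The cans dent easily: no push may go over 20 N, and leave the other things on the bench alone.

Things in the scene. Friction and masses are not known exactly. Their poses are not given: they have to be found in the camera images.
- jig: Pack jig fixed to the bench: grey plate, top 10 mm up, x -150..138, y -108..52 mm. Origin on the bench under the row line; x runs along the lane from its open loading end to the end stop, y from clamp bar to fence, z up. The fence (aluminium, top 28 mm above the bench, x -141..121) has its face at y = +17 mm: a cell touching it has its axis on y = 0, the row line.
- end_stop: Aluminium L bracket fixed at the +x end of the lane. Origin on its upright face (32 wide, 38 mm high), on the row line, level with the plate's top; axes parallel to the jig's. Through it runs a rigid adjusting screw with a flat steel pad (20 mm across, 24 mm above the plate), on which the row comes home; the pad stands 8 to 24 mm before the face (toward -x), set anew for each job and not measured.
- clamp_bar (a joint): Aluminium clamp bar along the open side of the lane, 196 x 12 mm, top 29 mm above the bench, x -108..88 in the jig, on guides along the jig's y. Travel in m: 0 = fully open, grows toward the cells (+y); at 0.032 its rubber face just touches cells that lie against the fence. Drags with about 2 N, has no spring, stays where left.
- bar_pad (a point): Middle of the ribbed grey push pad (44 mm along the bar, 18 mm high) on the outer side of the clamp bar, 20 mm above the bench; moves with the bar, pushed along the jig's +y. The plate behind it is free; two flat shoes reach 20 mm past the pad in y, from 57 mm to either side of its middle.
- cell_1_mid (a point): The cell nearest the end stop. Standing black battery can with a brass-coloured top, 34 mm across, 62 mm high, about 0.14 kg (0.1 to 0.17), loose on the jig's plate. The point is on its axis half-way up, 41 mm above the bench when it stands on the plate.
- cell_2_mid (a point): Second cell of the row. Standing black battery can with a brass-coloured top, 34 mm across, 62 mm high, about 0.14 kg (0.1 to 0.17), loose on the jig's plate. The point is on its axis half-way up, 41 mm above the bench when it stands on the plate.
- cell_3_mid (a point): Third cell of the row. Standing black battery can with a brass-coloured top, 34 mm across, 62 mm high, about 0.14 kg (0.1 to 0.17), loose on the jig's plate. The point is on its axis half-way up, 41 mm above the bench when it stands on the plate.
- cell_4_mid (a point): Last cell of the row, at the open loading end. It leans if the face that pushes it is not upright. Standing black battery can with a brass-coloured top, 34 mm across, 62 mm high, about 0.14 kg (0.1 to 0.17), loose on the jig's plate. The point is on its axis half-way up, 41 mm above the bench when it stands on the plate.
- multimeter: Yellow and black hand multimeter, 148 x 78 x 45 mm, lying loose on the bench near the jig. Leave alone. Origin under its centre, x along its length.
- nipper: Teal-handled nippers, 133 x 61 x 13 mm, lying loose near the clamp bar's side. Leave alone. Origin under its centre, x along its length.
- solder_reel: Grey reel of solder, 48 mm across, 30 mm high, standing loose near the loading end. Leave alone. Origin under its centre.
Things that resemble listed ones, but are neither listed nor needed, are in the scene too. Leave any purple look-alike of the part that bears cell_1_mid alone. Leave any green look-alike of the part that bears cell_4_mid alone.

How it is judged (in metres and radians):
On the way, in this order (a step that is already met when the one before it is completed fails the run):
1. the row is closed up (neighbouring axes within 35.5 mm, cell_1 within about 1.5 mm of the stop screw's pad) and pressed on the pad with more than 2.5 N (horizontal distance between cell_1_mid and cell_2_mid below 0.0355 m and horizontal distance between cell_2_mid and cell_3_mid below 0.0355 m and horizontal distance between cell_3_mid and cell_4_mid below 0.0355 m and horizontal distance between cell_1_mid and stop_screw_c0 below 0.0212 m and contact force between cell_1 and stop_screw_c0 above 2.5 N), for 0.2 s.
2. the clamp bar is in (travel over 30.5 mm) and presses a cell with more than 2 N, the row still closed up (horizontal distance between cell_1_mid and cell_2_mid below 0.0355 m and horizontal distance between cell_2_mid and cell_3_mid below 0.0355 m and horizontal distance between cell_3_mid and cell_4_mid below 0.0355 m and horizontal distance between cell_1_mid and stop_screw_c0 below 0.0212 m and value of joint clamp_bar above 0.0305 m and (contact force between clamp_bar and cell_1 above 2 N or contact force between clamp_bar and cell_2 above 2 N or contact force between clamp_bar and cell_3 above 2 N or contact force between clamp_bar and cell_4 above 2 N)), for 0.2 s.
At the end, for the whole second after the job is handed in: All four cells stand upright (within 0.05 rad) and at rest, each axis within 2 mm of the row line, neighbouring axes no more than 35.5 mm apart, cell_1 within about 1.5 mm of the stop screw's pad, and the clamp bar's travel is over 30.5 mm (horizontal distance between cell_1_mid and cell_2_mid below 0.0355 m and horizontal distance between cell_2_mid and cell_3_mid below 0.0355 m and horizontal distance between cell_3_mid and cell_4_mid below 0.0355 m and horizontal distance between cell_1_mid and stop_screw_c0 below 0.0212 m and y of cell_1_mid in the frame of jig between -0.002 and 0.002 m and y of cell_2_mid in the frame of jig between -0.002 and 0.002 m and y of cell_3_mid in the frame of jig between -0.002 and 0.002 m and y of cell_4_mid in the frame of jig between -0.002 and 0.002 m and angle between each of cell_1_mid, cell_2_mid, cell_3_mid, cell_4_mid's own z axis and vertical below 0.05 rad and linear speed of each of cell_1, cell_2, cell_3, cell_4 below 0.01 m/s and value of joint clamp_bar above 0.0305 m); the robot touches nothing.
It fails at once if a push of more than 20 N on a cell, on the clamp bar or along the row (contact force between any of the fingers, clamp_bar and cell_1 above 20 N or contact force between any of the fingers, clamp_bar, cell_1 and cell_2 above 20 N or contact force between any of the fingers, clamp_bar, cell_2 and cell_3 above 20 N or contact force between any of the fingers, clamp_bar, cell_3 and cell_4 above 20 N or contact force between cell_1 and stop_screw_c0 above 20 N or contact force between the fingers and clamp_bar above 20 N).
It fails at once if the row buckles: a cell leaves the row line by more than 14 mm or tilts more than 0.35 rad (y of any of cell_1_mid, cell_2_mid, cell_3_mid, cell_4_mid in the frame of jig below -0.014 m or angle between any of cell_1_mid, cell_2_mid, cell_3_mid, cell_4_mid's own z axis and vertical above 0.35 rad).
It fails at once if a bystander is moved more than 30 mm (distance of any of multimeter, nipper, solder_reel from where it was at the start of the episode above 0.03 m).
It also fails if it takes over 66 s, if anything falls off the work surface, if the arm or the gripper's body presses on something with over 40 N, if the wrist force passes 120 N, or if a joint passes its speed limit or range.

## Working session

There is one attempt and no reset: what is moved stays moved. The work goes in short steps, Python scripts to look and compute and a tool call to move; the robot and the scene stay as the last step left them, time stands still between calls to the robot, and variables do not carry over. Pictures are saved under pics/ and viewed, at most 10 in all, crops included, and the job is handed in when it is done.

Besides the shell and the picture viewer there is one more tool, called after "Request:" in YAML: its name, and indented under it one key for each argument. step_arm: Moves the arm, as the interface text tells. Its arguments: {"type":"object","properties":{"moves":{"type":"array","items":{"type":"object","properties":{"grip":{"type":"number"},"dx":{"type":"number"},"dy":{"type":"number"},"dz":{"type":"number"},"rx":{"type":"number"},"ry":{"type":"number"},"rz":{"type":"number"}}}},"newtons":{"type":"number"}},"required":["moves"]}

```bash
mkdir -p pics; cat > h.py <<'E'
import numpy as np, cv2
from cell import bot
from scipy.spatial.transform import Rotation as Ro
def world(cam,p):
    c=bot.get_calibration(cam)
    if cam=='wrist':
        s=bot.sense();T=np.array(c['T_tool_cam']);q=T[:3,:3]@p+T[:3,3]
        return Ro.from_quat(s['ee_rot']).as_matrix()@q+np.array(s['tool_pos'])
    return np.array(c['R']).T@(np.array(p)-np.array(c['t']))
def proj(cam,X):
    c=bot.get_calibration(cam);R=np.array(c['R']);t=np.array(c['t'])
    f=192/np.tan(np.radians(c['fov_y']/2));p=R@np.array(X)+t
    return np.array([c['cx']+f*p[0]/p[2],c['cy']+f*p[1]/p[2]])
def ray(cam,u,v,z):
    c=bot.get_calibration(cam);f=192/np.tan(np.radians(c['fov_y']/2))
    d=np.array([(u-c['cx'])/f,(v-c['cy'])/f,1])
    if cam=='wrist':
        s=bot.sense();T=np.array(c['T_tool_cam']);Rw=Ro.from_quat(s['ee_rot']).as_matrix()
        o=Rw@T[:3,3]+s['tool_pos'];d=Rw@T[:3,:3]@d
    else:
        R=np.array(c['R']);o=-R.T@np.array(c['t']);d=R.T@d
    return o+d*(z-o[2])/d[2]
E
python3 - <<'E'
from h import *
for cam in ['top','scene']:
    im=bot.camera(cam);cv2.imwrite(f'pics/{cam}0.png',im)
    c=bot.get_calibration(cam);print(cam,c['fov_y'],np.round(-np.array(c['R']).T@np.array(c['t'])))
    for n in ['jig','end_stop','clamp_bar','bar_pad','cell_1_mid','multimeter','nipper','solder_reel']:
        for d in bot.boxes_of(cam,n): print(n,round(d['score'],2),np.round(world(cam,d['centre'])),np.round(proj(cam,world(cam,d['centre']))))
s=bot.sense();print(s)
E
```

```text
top 45.729506300884296 [ 305.  -94. 1340.]
jig 0.56 [ 540. -131.    6.] [275. 172.]
end_stop 0.62 [637. -59.  25.] [251. 137.]
clamp_bar 0.77 [ 550. -146.   30.] [280. 167.]
bar_pad 0.87 [ 546. -144.   29.] [280. 168.]
bar_pad 0.7 [565. 198.  31.] [163. 159.]
cell_1_mid 0.5 [544.  57.  57.] [210. 166.]
multimeter 0.78 [564. 192.  34.] [165. 159.]
multimeter 0.41 [570. -84.  69.] [259. 157.]
nipper 0.59 [ 590. -340.    9.] [346. 156.]
solder_reel 0.63 [381.  68.  30.] [205. 223.]
scene 44.43195380916993 [ 707.  497. 1120.]
jig 0.81 [ 561. -108.   12.] [225. 205.]
end_stop 0.5 [642. -51.  25.] [203. 231.]
clamp_bar 0.6 [ 555. -142.   25.] [223. 192.]
bar_pad 0.68 [ 556. -140.   26.] [223. 192.]
cell_1_mid 0.68 [ 447. -282.   46.] [242. 137.]
cell_1_mid 0.67 [553.  72.  54.] [253. 256.]
cell_1_mid 0.64 [576. -74.  64.] [223. 208.]
multimeter 0.9 [574. 204.  35.] [265. 311.]
nipper 0.82 [ 589. -342.   13.] [189. 143.]
nipper 0.18 [383.  76.  29.] [315. 238.]
solder_reel 0.78 [382.  73.  31.] [315. 236.]
{'clock': 0.9, 'joints': array([ 1.26561130e+00,  3.53000507e-01,  1.63335808e+00, -1.49625852e-05,
        1.15522766e+00, -2.41241261e-03]), 'joint_velocities': array([ 0.00152682,  0.00048964, -0.00053817,  0.00032863,  0.00137026,
        0.00102915]), 'effort': array([-1.40212965e-04, -5.93734896e+01, -3.34577429e+01,  6.98577985e-02,
        1.53871032e-02,  7.49885999e-05]), 'tool_pos': array([186.37237117, 596.58416541, 214.60061703]), 'ee_rot': array([1.50805743e-01, 9.88563416e-01, 2.11835347e-06, 7.25469583e-06]), 'contact_force': array([-0.06280587, -0.08449385,  0.08255613]), 'torque': array([0.00745379, 0.00693707, 0.03771167]), 'grip_force': 0.0, 'width': 91.64789785610661}
```

View pics/top0.png

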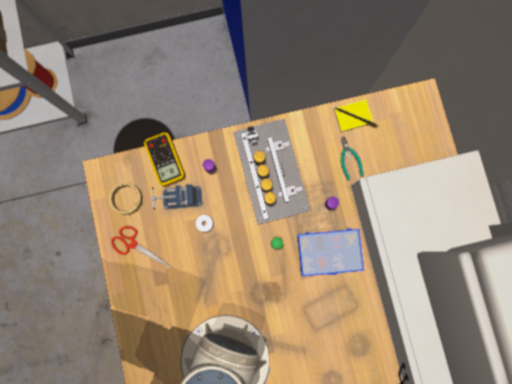

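View pics/scene0.png

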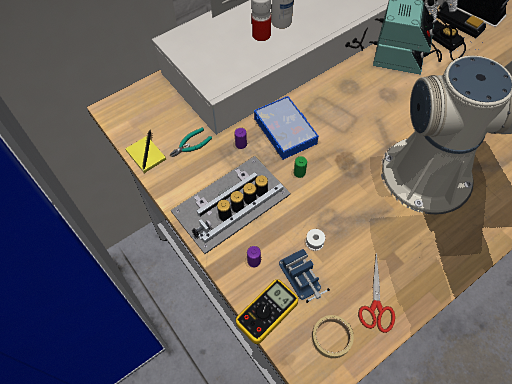

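```bash
python3 - <<'E'
import cv2,numpy as np
a=cv2.imread('pics/top0.png')[115:255,225:350];b=cv2.imread('pics/scene0.png')[140:265,165:320]
a=cv2.resize(a,None,fx=3.4,fy=3.4,interpolation=3);b=cv2.resize(b,(400,323),interpolation=3)
o=np.zeros((480,830,3),np.uint8);o[:a.shape[0],:a.shape[1]]=a;o[:323,430:]=b
cv2.imwrite('pics/c1.png',o[:,:800])
E
```

```text
(no output)
```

View pics/c1.png

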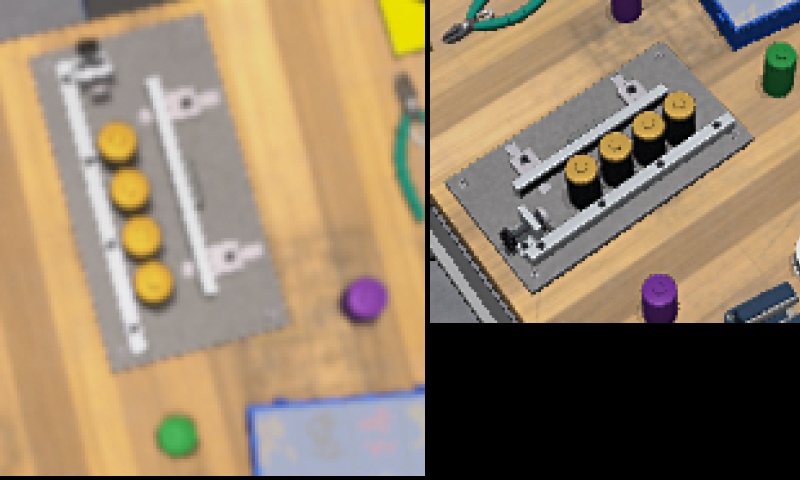

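```bash
cat >> h.py <<'E'
def fit(P,W):
    P=np.array(P,float);W=np.array(W,float)[:,:2];a=P-P.mean(0);b=W-W.mean(0)
    th=np.arctan2((a[:,0]*b[:,1]-a[:,1]*b[:,0]).sum(),(a*b).sum());R=np.array([[np.cos(th),-np.sin(th)],[np.sin(th),np.cos(th)]])
    o=W.mean(0)-R@P.mean(0);return th,o,R
def brass(im,cam,z=72,amin=40):
    h=cv2.cvtColor(im,cv2.COLOR_BGR2HSV);m=cv2.inRange(h,(17,150,110),(28,255,255))
    n,l,s,c=cv2.connectedComponentsWithStats(m)
    return [(s[i,4],c[i],ray(cam,*c[i],z)) for i in range(1,n) if s[i,4]>amin]
E
python3 - <<'E'
from h import *
px=np.array([(30,58),(200,15),(290,325),(113,372)])/3.4+[225,115]
W=[ray('top',u,v,10) for u,v in px];P=[(138,52),(138,-108),(-150,-108),(-150,52)]
th,o,R=fit(P,W);print('th',th,'o',o);print(np.round(np.array(W)[:,:2]-(np.array(P)@R.T+o),1))
for cam in ['top','scene']:
  im=cv2.imread(f'pics/{cam}0.png')
  for a,c,w in brass(im,cam,72,30):
    j=R.T@(w[:2]-o)
    if abs(j[1])<60 and abs(j[0])<160: print(cam,a,np.round(c),np.round(w),np.round(j,1))
c=bot.get_calibration('wrist');print(np.round(c['T_tool_cam'],3),c['fov_y'])
print('green', proj('top',[0,0,0]), ray('top',277,243,62), 'jig', R.T@(ray('top',277,243,62)[:2]-o))
E
```

```text
th 0.287210648736648 o [538.47076158 -92.24285395]
[[ 0.1 -2.4]
 [-2.7  2.1]
 [ 0.8  1.2]
 [ 1.8 -1. ]]
top 101 [259. 157.] [570. -84.  72.] [32.8 -0.7]
top 105 [263. 170.] [531. -94.  72.] [-7.5 -0. ]
top 105 [266. 184.] [ 492. -106.   72.] [-48.5   0.4]
top 103 [270. 198.] [ 454. -116.   72.] [-87.7   1.2]
scene 92 [261. 180.] [ 457. -111.   72.] [-83.7   5. ]
scene 99 [249. 188.] [ 495. -100.   72.] [-44.5   4.6]
scene 103 [236. 196.] [534. -90.  72.] [-3.5  3.6]
scene 107 [223. 205.] [574. -79.  72.] [38.2  3. ]
[[ 0.00000e+00 -9.70000e-01 -2.45000e-01  6.83610e+01]
 [ 1.00000e+00  0.00000e+00 -1.00000e-03 -4.71000e-01]
 [ 1.00000e-03 -2.45000e-01  9.70000e-01 -1.70678e+02]
 [ 0.00000e+00  0.00000e+00  0.00000e+00  1.00000e+00]] 71.3436651314268
green [224.61339707 358.2643706 ] [ 328.19487619 -139.7905558    62.        ] jig [-215.13174494   13.96654032]
```

Request:
step_arm:
  moves:
    - {"dx": -0.0352,"dy": -0.0391,"grip": 1}
    - {"dx": -0.0352,"dy": -0.0391}
    - {"dx": -0.0352,"dy": -0.0391}
    - {"dx": -0.0352,"dy": -0.0391}
    - {"dx": -0.0352,"dy": -0.0391}
    - {"dx": -0.0352,"dy": -0.0391}
    - {"dx": -0.0352,"dy": -0.0391}
    - {"dx": -0.0352,"dy": -0.0391}
    - {"dx": -0.0352,"dy": -0.0391}
    - {"dx": -0.0352,"dy": -0.0391}
    - {"dx": -0.0352,"dy": -0.0391}
    - {"dx": -0.0352,"dy": -0.0391}
    - {"dx": -0.0352,"dy": -0.0391}
    - {"dx": -0.0352,"dy": -0.0391}
    - {"dx": -0.0352,"dy": -0.0391}
    - {"rz": -8.3}
    - {"rz": -8.3}
    - {"rz": -8.3}
    - {"rz": -8.3}
    - {}

```text
invalid input
```

```bash
python3 - <<'E'
from h import *
s=bot.sense();im=bot.camera('wrist');cv2.imwrite('pics/w1.png',im)
R=Ro.from_quat(s['ee_rot']).as_matrix();print(s['tool_pos'],R[:,0],s['joints'],s['clock'],s['contact_force'])
for r in brass(im,'wrist'): print(r[0],np.round(r[1]),np.round(r[2],1))
for n in ['end_stop','clamp_bar','bar_pad']:
    for d in bot.boxes_of('wrist',n): print(n,round(d['score'],2),np.round(world('wrist',d['centre'])))
E
```

```text
[186.37237117 596.58416541 214.60061703] [-9.54515255e-01  2.98162082e-01 -1.37045340e-05] [ 1.26561130e+00  3.53000507e-01  1.63335808e+00 -1.49625852e-05
  1.15522766e+00 -2.41241261e-03] 0.9 [-0.06280587 -0.08449385  0.08255613]
```

View pics/w1.png

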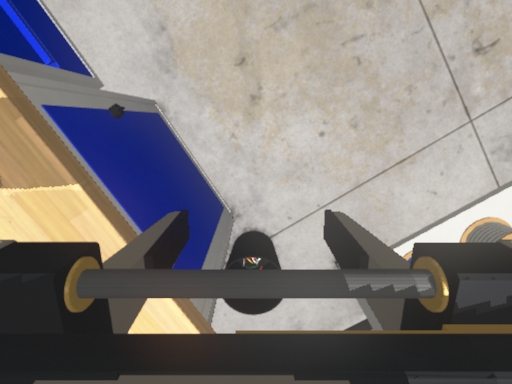

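Request:
step_arm:
  moves:
    - {"dx": -0.0352,"dy": -0.0391,"dz": 0,"rx": 0,"ry": 0,"rz": 0,"grip": 1}
    - {"dx": -0.0352,"dy": -0.0391,"dz": 0,"rx": 0,"ry": 0,"rz": 0,"grip": 1}
    - {"dx": -0.0352,"dy": -0.0391,"dz": 0,"rx": 0,"ry": 0,"rz": 0,"grip": 1}
    - {"dx": -0.0352,"dy": -0.0391,"dz": 0,"rx": 0,"ry": 0,"rz": 0,"grip": 1}
    - {"dx": -0.0352,"dy": -0.0391,"dz": 0,"rx": 0,"ry": 0,"rz": 0,"grip": 1}
    - {"dx": -0.0352,"dy": -0.0391,"dz": 0,"rx": 0,"ry": 0,"rz": 0,"grip": 1}
    - {"dx": -0.0352,"dy": -0.0391,"dz": 0,"rx": 0,"ry": 0,"rz": 0,"grip": 1}
    - {"dx": -0.0352,"dy": -0.0391,"dz": 0,"rx": 0,"ry": 0,"rz": 0,"grip": 1}
    - {"dx": -0.0352,"dy": -0.0391,"dz": 0,"rx": 0,"ry": 0,"rz": 0,"grip": 1}
    - {"dx": -0.0352,"dy": -0.0391,"dz": 0,"rx": 0,"ry": 0,"rz": 0,"grip": 1}
    - {"dx": -0.0352,"dy": -0.0391,"dz": 0,"rx": 0,"ry": 0,"rz": 0,"grip": 1}
    - {"dx": -0.0352,"dy": -0.0391,"dz": 0,"rx": 0,"ry": 0,"rz": 0,"grip": 1}
    - {"dx": -0.0352,"dy": -0.0391,"dz": 0,"rx": 0,"ry": 0,"rz": 0,"grip": 1}

```text
clock: 2.72
tool_pos: [472.3, -26.8, 214.9]
ee_rot: [0.151, 0.989, 0.0, 0.0]
contact_force: [1.5, 0.9, -0.9]
width: 0.6
grip_force: 0.0
```

Request:
step_arm:
  moves:
    - {"dx": -0.018,"dy": -0.049,"dz": 0,"rx": 0,"ry": 0,"rz": 0,"grip": 1}
    - {"dx": -0.018,"dy": -0.049,"dz": 0,"rx": 0,"ry": 0,"rz": 0,"grip": 1}
    - {"dx": 0,"dy": 0,"dz": 0,"rx": 0,"ry": 0,"rz": 9.8,"grip": 1}
    - {"dx": 0,"dy": 0,"dz": 0,"rx": 0,"ry": 0,"rz": 9.8,"grip": 1}
    - {"dx": 0,"dy": 0,"dz": 0,"rx": 0,"ry": 0,"rz": 9.8,"grip": 1}
    - {"dx": 0,"dy": 0,"dz": 0,"rx": 0,"ry": 0,"rz": 9.8,"grip": 1}
    - {"dx": 0,"dy": 0,"dz": 0,"rx": 0,"ry": 0,"rz": 9.8,"grip": 1}
    - {"dx": 0,"dy": 0,"dz": 0,"rx": 0,"ry": 0,"rz": 9.8,"grip": 1}
    - {"dx": 0,"dy": 0,"dz": 0,"rx": 0,"ry": 0,"rz": 9.8,"grip": 1}
    - {"dx": 0,"dy": 0,"dz": 0,"rx": 0,"ry": 0,"rz": 9.8,"grip": 1}
    - {"dx": 0,"dy": 0,"dz": 0,"rx": 0,"ry": 0,"rz": 9.8,"grip": 1}
    - {"dx": 0,"dy": 0,"dz": 0,"rx": 0,"ry": 0,"rz": 9.8,"grip": 1}
    - {"dx": 0,"dy": 0,"dz": 0,"rx": 0,"ry": 0,"rz": 9.8,"grip": 1}
    - {"dx": 0,"dy": 0,"dz": 0,"rx": 0,"ry": 0,"rz": 9.8,"grip": 1}
    - {"dx": 0,"dy": 0,"dz": 0,"rx": 0,"ry": 0,"rz": 9.8,"grip": 1}
    - {"dx": 0,"dy": 0,"dz": 0,"rx": 0,"ry": 0,"rz": 9.8,"grip": 1}
    - {"dx": 0,"dy": 0,"dz": 0,"rx": 0,"ry": 0,"rz": 9.8,"grip": 1}
    - {"dx": 0,"dy": 0,"dz": 0,"rx": 0,"ry": 0,"rz": 0,"grip": 1}

```text
clock: 4.97
tool_pos: [476.7, -129.4, 214.7]
ee_rot: [0.991, 0.137, 0.0, 0.0]
contact_force: [0.3, 0.4, 0.2]
width: 0.2
grip_force: 0.0
```

```bash
cat > look.py <<'E'
from h import *
import sys
s=bot.sense();im=bot.camera('wrist');cv2.imwrite(f'pics/{sys.argv[1]}.png',im)
R=Ro.from_quat(s['ee_rot']).as_matrix();print(np.round(s['tool_pos'],1),np.arctan2(R[1,0],R[0,0]),R[2],np.round(s['joints'],2),s['clock'],np.round(s['contact_force'],2))
for r in brass(im,'wrist'): print(r[0],np.round(r[1]),np.round(r[2],1))
E
python3 look.py w2; python3 - <<'E'
from h import *
for n in ['end_stop','clamp_bar','bar_pad','cell_1_mid']:
    for d in bot.boxes_of('wrist',n): print(n,round(d['score'],2),np.round(world('wrist',d['centre'])))
E
```

```text
[ 476.7 -129.4  214.7] 0.2743236537515028 [ 1.31675172e-04  1.09485050e-04 -9.99999985e-01] [-0.27  0.15  1.91 -0.    1.09  1.03] 4.975 [0.27 0.42 0.22]
1152 [41. 56.] [543.3 129.2  72. ]
226 [482.  47.] [ 680.5 -322.8   72. ]
end_stop 0.89 [638. -61.  40.]
clamp_bar 0.91 [ 561. -140.   30.]
clamp_bar 0.16 [550. 179.  33.]
bar_pad 0.93 [ 561. -142.   29.]
cell_1_mid 0.9 [ 456. -283.   61.]
cell_1_mid 0.69 [ 560. -141.   29.]
cell_1_mid 0.67 [571. -82.  71.]
cell_1_mid 0.56 [549.  53.  59.]
```

View pics/w2.png

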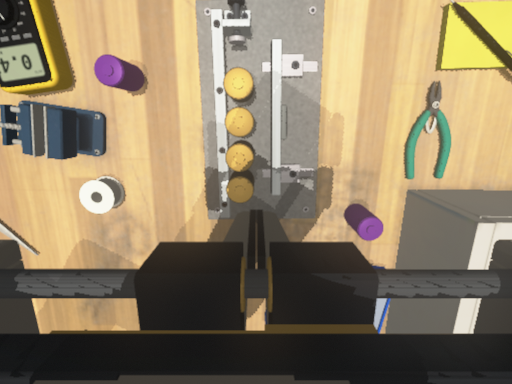

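```bash
python3 - <<'E'
from h import *
im=cv2.imread('pics/w2.png');h=cv2.cvtColor(im,cv2.COLOR_BGR2HSV);g=cv2.cvtColor(im,cv2.COLOR_BGR2GRAY).astype(int)
print(h[83,238],h[157,239],h[188,240],h[100,262])
for r in [48,60,75,90,105,120,135,150,165,185]: print(r,'bar',list(g[r,266:286]))
for r in [40,60,100,140,180,195]: print(r,'fence',list(g[r,208:236]))
print('col276',list(g[32:46,276]),list(g[188:202,277]))
E
```

```text
[ 26 123 247] [ 21 141 228] [ 20 139 156] [ 19  27 153]
48 bar [np.int64(167), np.int64(164), np.int64(164), np.int64(167), np.int64(139), np.int64(95), np.int64(208), np.int64(245), np.int64(245), np.int64(244), np.int64(243), np.int64(244), np.int64(244), np.int64(244), np.int64(244), np.int64(207), np.int64(154), np.int64(168), np.int64(168), np.int64(168)]
60 bar [np.int64(165), np.int64(167), np.int64(168), np.int64(170), np.int64(141), np.int64(98), np.int64(211), np.int64(246), np.int64(245), np.int64(243), np.int64(243), np.int64(244), np.int64(245), np.int64(244), np.int64(242), np.int64(212), np.int64(217), np.int64(237), np.int64(237), np.int64(237)]
75 bar [np.int64(154), np.int64(152), np.int64(152), np.int64(152), np.int64(123), np.int64(92), np.int64(190), np.int64(230), np.int64(228), np.int64(225), np.int64(226), np.int64(227), np.int64(227), np.int64(227), np.int64(226), np.int64(215), np.int64(214), np.int64(225), np.int64(219), np.int64(219)]
90 bar [np.int64(147), np.int64(148), np.int64(150), np.int64(150), np.int64(116), np.int64(82), np.int64(188), np.int64(23
[... 4314 characters left out ...]
0), np.int64(90), np.int64(108), np.int64(119), np.int64(181), np.int64(213), np.int64(212), np.int64(213), np.int64(215), np.int64(217), np.int64(165), np.int64(113), np.int64(122), np.int64(122), np.int64(123), np.int64(123), np.int64(123), np.int64(123), np.int64(123)]
col276 [np.int64(174), np.int64(176), np.int64(177), np.int64(174), np.int64(171), np.int64(169), np.int64(159), np.int64(222), np.int64(244), np.int64(243), np.int64(243), np.int64(243), np.int64(243), np.int64(243)] [np.int64(150), np.int64(149), np.int64(149), np.int64(149), np.int64(149), np.int64(150), np.int64(138), np.int64(114), np.int64(102), np.int64(102), np.int64(102), np.int64(101), np.int64(100), np.int64(99)]
```

```bash
python3 - <<'E'
import cv2
im=cv2.imread('pics/w2.png')[0:215,190:335];cv2.imwrite('pics/c2.png',cv2.resize(im,(405,600),interpolation=2))
E
```

```text
(no output)
```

View pics/c2.png

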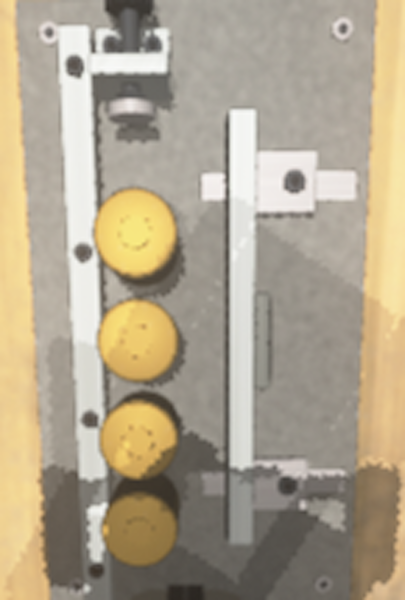

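```bash
python3 - <<'E'
from h import *
# uses the wrist pose, unchanged since w2
fi=np.array([ray('wrist',u,v,28)[:2] for u,v in [(222.3,40),(223.5,60),(225.3,100),(226.6,140),(227.4,195)]])
bi=np.array([ray('wrist',u,v,29)[:2] for u,v in [(271.8,48),(271.8,90),(271.9,135),(272,185)]])
for n,p in [('fence',fi),('bar',bi)]:
    k=np.polyfit(p[:,0],p[:,1],1);print(n,np.arctan(k[0]),np.round(p[:,1]-np.polyval(k,p[:,0]),2))
k=np.polyfit(fi[:,0],fi[:,1],1);kb=np.polyfit(bi[:,0],bi[:,1],1)
th=(np.arctan(k[0])+np.arctan(kb[0]))/2
e=np.array([np.cos(th),np.sin(th)]);n=np.array([-e[1],e[0]])
b=np.array([ray('wrist',276,v,29)[:2] for v in (38.6,194.5)])
print('bar len',(b[0]-b[1])@e)
x0=((b@e)-[88,-108]).mean();y0=(fi@n).mean()-17
o=x0*e+y0*n;print('th',th,'o',o,'bar inner y',(bi@n).mean()-y0)
J=lambda w:np.round([(w[:2]-o)@e,(w[:2]-o)@n],1)
for u,v in [(238.7,83.2),(239.5,121.9),(239.8,157.3),(239.8,190)]: print('cell',J(ray('wrist',u,v,72)))
print('screw pad tip z44',J(ray('wrist',190+131/2.79,118/2.79,44)),J(ray('wrist',190+131/2.79,98/2.79,44)))
print('pad',J(ray('wrist',190+268/2.79,340/2.79,29)))
print('corners',[J(ray('wrist',u/2.79+190,v/2.79,10)) for u,v in [(48,32),(343,28),(323,583),(78,584)]])
print('tcp',J(bot.sense()['tool_pos']))
E
```

```text
fence 0.28092579061046746 [ 0.7   0.   -0.67 -0.71  0.67]
bar 0.29177618805296657 [-0.04  0.05  0.01 -0.02]
bar len 195.195998955106
th 0.286350989331717 o [542.63656136 -88.10111587] bar inner y -43.02492508105428
cell [32.3 -3.9]
cell [-9.1 -3.7]
cell [-49.5  -3. ]
cell [-89.3  -2. ]
screw pad tip z44 [80.2 -1.4] [87.7 -1.6]
pad [-10.1 -61.4]
corners [array([124. ,  36.6]), array([124.2, -94.6]), array([-135.7,  -94.7]), array([-134.8,   35.1])]
tcp [-74.9 -20.9]
```

Request:
step_arm:
  moves:
    - {"dx": -0.055,"dy": -0.0143,"dz": 0,"rx": 0,"ry": 0,"rz": -2,"grip": 1}
    - {"dx": 0,"dy": 0,"dz": 0.0577,"rx": 0,"ry": 0,"rz": 0,"grip": 1}
    - {"dx": 0,"dy": 0,"dz": 0.0577,"rx": 0,"ry": 0,"rz": 0,"grip": 1}
    - {"dx": 0,"dy": 0,"dz": 0.0577,"rx": 0,"ry": 0,"rz": 0,"grip": 1}
    - {"dx": 0,"dy": 0,"dz": 0,"rx": 0,"ry": 0,"rz": 0,"grip": 1}

```text
clock: 5.85
tool_pos: [416.6, -129.4, 38.5]
ee_rot: [0.988, 0.154, -0.004, -0.002]
contact_force: [-0.7, -0.1, -0.1]
width: 0.7
grip_force: 0.0
```

```bash
python3 look.py w3; python3 - <<'E'
from h import *
im=bot.camera('scene');cv2.imwrite('pics/s3.png',im)
w=cv2.imread('pics/w3.png');o=np.zeros((560,512+280,3),np.uint8);o[:384,:512]=w
o[:280,512:]=cv2.resize(im[150:250,195:295],(280,280),interpolation=2);cv2.imwrite('pics/c3.png',o)
E
```

```text
[ 416.6 -129.4   38.5] 0.3091736598385744 [-0.00700987 -0.00491813 -0.99996334] [-0.3   0.34  2.16 -0.    0.65  0.96] 5.85 [-0.68 -0.07 -0.15]
```

View pics/c3.png

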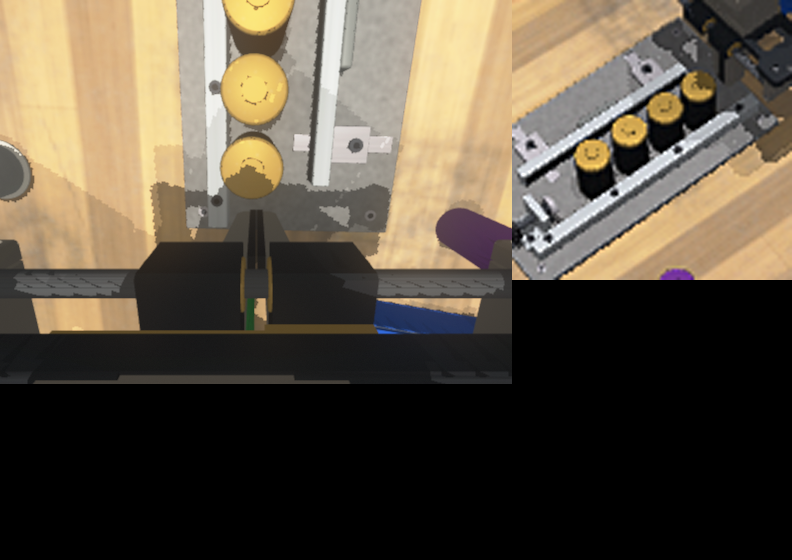

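Request:
step_arm:
  moves:
    - {"dx": 0,"dy": 0,"dz": 0.01,"rx": 0,"ry": 0,"rz": 0,"grip": 1}
    - {"dx": 0,"dy": 0,"dz": 0.007,"rx": 0,"ry": 0,"rz": 0,"grip": 1}
    - {"dx": 0.004,"dy": 0,"dz": 0,"rx": 0,"ry": 0,"rz": 0,"grip": 1}
    - {"dx": 0.004,"dy": 0,"dz": 0,"rx": 0,"ry": 0,"rz": 0,"grip": 1}
    - {"dx": 0,"dy": 0,"dz": 0,"rx": 0,"ry": 0,"rz": 0,"grip": 1}
    - {"dx": 0,"dy": 0,"dz": 0,"rx": 0,"ry": 0,"rz": 0,"grip": 1}

```text
clock: 6.7
tool_pos: [427.6, -128.0, 24.6]
ee_rot: [0.988, 0.154, 0.0, 0.0]
contact_force: [-0.1, 0.0, -0.2]
width: 0.4
grip_force: 0.0
```

```bash
python3 look.py w4
```

```text
[ 427.6 -128.    24.6] 0.30827451946104517 [ 4.28251115e-05  6.29221958e-05 -9.99999997e-01] [-0.29  0.38  2.15 -0.    0.61  0.97] 6.7 [-0.15  0.03 -0.21]
```

Request:
step_arm:
  moves:
    - {"dx": 0.002,"dy": 0,"dz": 0,"rx": 0,"ry": 0,"rz": 0,"grip": 1}
    - {"dx": 0.002,"dy": 0,"dz": 0,"rx": 0,"ry": 0,"rz": 0,"grip": 1}
    - {"dx": 0.002,"dy": 0,"dz": 0,"rx": 0,"ry": 0,"rz": 0,"grip": 1}
    - {"dx": 0.002,"dy": 0,"dz": 0,"rx": 0,"ry": 0,"rz": 0,"grip": 1}
    - {"dx": 0.002,"dy": 0,"dz": 0,"rx": 0,"ry": 0,"rz": 0,"grip": 1}
    - {"dx": 0.002,"dy": 0,"dz": 0,"rx": 0,"ry": 0,"rz": 0,"grip": 1}
    - {"dx": 0.002,"dy": 0,"dz": 0,"rx": 0,"ry": 0,"rz": 0,"grip": 1}
    - {"dx": 0.002,"dy": 0,"dz": 0,"rx": 0,"ry": 0,"rz": 0,"grip": 1}
    - {"dx": 0,"dy": 0,"dz": 0,"rx": 0,"ry": 0,"rz": 0,"grip": 1}

```text
clock: 7.88
tool_pos: [443.1, -123.1, 24.5]
ee_rot: [0.988, 0.153, 0.0, 0.0]
contact_force: [-0.3, 0.4, 0.2]
width: 0.7
grip_force: 0.3
```

```bash
python3 look.py w5; python3 - <<'E'
from h import *
im=bot.camera('scene');cv2.imwrite('pics/s5.png',im)
w=cv2.imread('pics/w5.png');o=np.zeros((384,512+280,3),np.uint8);o[:384,:512]=w
o[:280,512:]=cv2.resize(im[150:250,195:295],(280,280),interpolation=2);cv2.imwrite('pics/c5.png',o)
E
```

```text
[ 443.1 -123.1   24.5] 0.30817607408368397 [ 3.22670547e-04  1.52498172e-04 -9.99999936e-01] [-0.27  0.39  2.12  0.    0.63  0.99] 7.875 [-0.3   0.4   0.21]
```

View pics/c5.png

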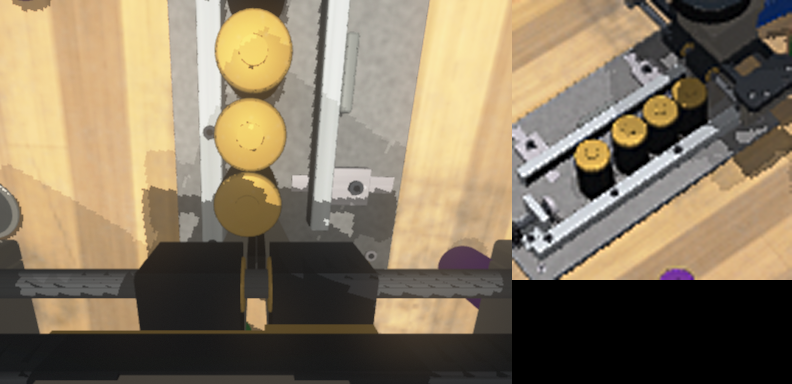

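```bash
cat > jg.py <<'E'
from h import *
th=.287;o=np.array([542.64,-88.1]);e=np.array([np.cos(th),np.sin(th)]);n=np.array([-e[1],e[0]])
J=lambda w:np.round([(np.array(w)[:2]-o)@e,(np.array(w)[:2]-o)@n],1)
def cells(im):
    h=cv2.cvtColor(im,cv2.COLOR_BGR2HSV);m=cv2.inRange(h,(15,95,60),(30,255,255));m[225:]=0
    m=cv2.morphologyEx(m,cv2.MORPH_OPEN,np.ones((7,7)))
    d=cv2.distanceTransform(m,5)
    out=[]
    for _ in range(4):
        _,v,_,p=cv2.minMaxLoc(d)
        if v<15: break
        out.append((round(v,1),p,J(ray('wrist',*p,72))));cv2.circle(d,p,int(1.6*v),0,-1)
    return sorted(out,key=lambda a:a[1][1])
E
python3 - <<'E'
from jg import *
print('tcp',J(bot.sense()['tool_pos']))
for p in [(254,52),(250,134),(247,203)]: print(J(ray('wrist',*p,72)))
print('fence in', [J(ray('wrist',u,v,28)) for u,v in [(219,60),(221,200)]])
for r in cells(cv2.imread('pics/w5.png')): print(r)
g=cv2.cvtColor(cv2.imread('pics/w5.png'),6).astype(int)
for r in (85,170,225): print(r,g[r,194:230].tolist())
E
```

```text
tcp [-105.4   -5.4]
[-9.7 -3.1]
[-43.7  -2. ]
[-76.4  -1. ]
fence in [array([-4.5, 17.4]), array([-88.6,  17.2])]Traceback (most recent call last):
  File "<stdin>", line 5, in <module>
  File "jg.py", line 7, in cells
    d=cv2.distanceTransform(m,5)
cv2.error: OpenCV(4.12.0) :-1: error: (-5:Bad argument) in function 'distanceTransform'
> Overload resolution failed:
>  - distanceTransform() missing required argument 'maskSize' (pos 3)
>  - distanceTransform() missing required argument 'maskSize' (pos 3)
```

Request:
step_arm:
  moves:
    - {"dx": 0.002,"dy": 0,"dz": 0,"rx": 0,"ry": 0,"rz": 0,"grip": 1}
    - {"dx": 0.002,"dy": 0,"dz": 0,"rx": 0,"ry": 0,"rz": 0,"grip": 1}
    - {"dx": 0.002,"dy": 0,"dz": 0,"rx": 0,"ry": 0,"rz": 0,"grip": 1}
    - {"dx": 0.002,"dy": 0,"dz": 0,"rx": 0,"ry": 0,"rz": 0,"grip": 1}
    - {"dx": 0.002,"dy": 0,"dz": 0,"rx": 0,"ry": 0,"rz": 0,"grip": 1}
    - {"dx": 0.002,"dy": 0,"dz": 0,"rx": 0,"ry": 0,"rz": 0,"grip": 1}
    - {"dx": 0.002,"dy": 0,"dz": 0,"rx": 0,"ry": 0,"rz": 0,"grip": 1}
    - {"dx": 0.002,"dy": 0,"dz": 0,"rx": 0,"ry": 0,"rz": 0,"grip": 1}
    - {"dx": 0.002,"dy": 0,"dz": 0,"rx": 0,"ry": 0,"rz": 0,"grip": 1}

```text
clock: 9.1
tool_pos: [460.1, -117.6, 24.5]
ee_rot: [0.988, 0.153, 0.0, 0.0]
contact_force: [-3.1, -0.3, 1.0]
width: 0.7
grip_force: 1.6
```

```bash
sed -i 's/distanceTransform(m,5)/distanceTransform(m,cv2.DIST_L2,5)/' jg.py; python3 look.py w6; python3 - <<'E'
from jg import *
print('tcp',J(bot.sense()['tool_pos']))
for r in cells(cv2.imread('pics/w6.png')): print(r)
im=bot.camera('scene');cv2.imwrite('pics/s6.png',im)
im2=bot.camera('top')
for cam,i,z in (('top',im2,72),('scene',im,72)):
  for a,c,w in brass(i,cam,z,25):
    if abs(J(w)[1])<25 and abs(J(w)[0])<160: print(cam,a,J(w))
E
```

```text
[ 460.1 -117.6   24.5] 0.3080947241524512 [ 5.89688031e-05  4.40037582e-05 -9.99999997e-01] [-0.25  0.41  2.09 -0.    0.64  1.01] 9.1 [-3.14 -0.34  1.04]
tcp [-87.3  -5. ]
(31.4, (93, 3), array([25.2, 62.8]))
(38.3, (255, 54), array([ 7.8, -3.2]))
(35.6, (251, 135), array([-25.9,  -2. ]))
(28.0, (250, 197), array([-55.1,  -2. ]))
scene 115 [-30.   0.]
scene 101 [ 6.9 -0.4]
scene 102 [41.8 -0.4]
```

Request:
step_arm:
  moves:
    - {"dx": 0.002,"dy": 0,"dz": 0,"rx": 0,"ry": 0,"rz": 0,"grip": 1}
    - {"dx": 0.002,"dy": 0,"dz": 0,"rx": 0,"ry": 0,"rz": 0,"grip": 1}
    - {"dx": 0.002,"dy": 0,"dz": 0,"rx": 0,"ry": 0,"rz": 0,"grip": 1}
    - {"dx": 0.002,"dy": 0,"dz": 0,"rx": 0,"ry": 0,"rz": 0,"grip": 1}
    - {"dx": 0.002,"dy": 0,"dz": 0,"rx": 0,"ry": 0,"rz": 0,"grip": 1}
    - {"dx": 0.002,"dy": 0,"dz": 0,"rx": 0,"ry": 0,"rz": 0,"grip": 1}

```text
clock: 10.0
tool_pos: [471.5, -114.0, 24.5]
ee_rot: [0.988, 0.153, -0.0, 0.0]
contact_force: [-4.5, -1.1, 0.6]
width: 0.3
grip_force: 1.7
```

```bash
python3 look.py w7; python3 - <<'E'
from jg import *
print('tcp',J(bot.sense()['tool_pos']))
for r in cells(cv2.imread('pics/w7.png')): print(r)
im=bot.camera('scene');cv2.imwrite('pics/s7.png',im)
w=cv2.imread('pics/w7.png');o=np.zeros((384,792,3),np.uint8);o[:384,:512]=w
o[:280,512:]=cv2.resize(im[155:245,195:285],(280,280),interpolation=2);cv2.imwrite('pics/c7.png',o)
E
```

```text
[ 471.5 -114.    24.5] 0.3081404327496338 [-2.93753067e-05  4.88393383e-05 -9.99999998e-01] [-0.24  0.42  2.07 -0.    0.65  1.02] 10.0 [-4.48 -1.11  0.57]
tcp [-75.3  -4.8]
(26.2, (94, 37), array([24.8, 64.2]))
(38.3, (256, 55), array([19.3, -3.3]))
(35.2, (252, 135), array([-13.9,  -2.2]))
(28.0, (250, 197), array([-43.2,  -1.8]))
```

View pics/c7.png

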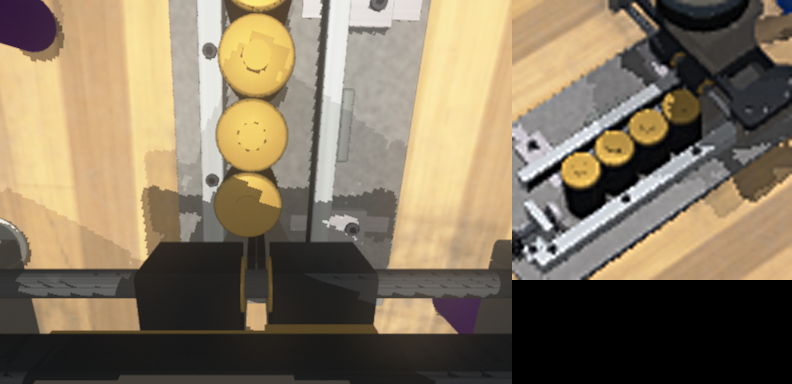

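Request:
step_arm:
  moves:
    - {"dx": 0.001,"dy": 0,"dz": 0,"rx": 0,"ry": 0,"rz": 0,"grip": 1}
    - {"dx": 0.001,"dy": 0,"dz": 0,"rx": 0,"ry": 0,"rz": 0,"grip": 1}
    - {"dx": 0.001,"dy": 0,"dz": 0,"rx": 0,"ry": 0,"rz": 0,"grip": 1}
    - {"dx": 0.001,"dy": 0,"dz": 0,"rx": 0,"ry": 0,"rz": 0,"grip": 1}
    - {"dx": 0.001,"dy": 0,"dz": 0,"rx": 0,"ry": 0,"rz": 0,"grip": 1}

```text
clock: 10.72
tool_pos: [476.2, -112.5, 24.5]
ee_rot: [0.988, 0.153, -0.0, 0.0]
contact_force: [-3.8, -2.3, 1.2]
width: 0.6
grip_force: 1.9
```

Request:
step_arm:
  moves:
    - {"dx": 0.0007,"dy": 0,"dz": 0,"rx": 0,"ry": 0,"rz": 0,"grip": 1}
    - {"dx": 0.0007,"dy": 0,"dz": 0,"rx": 0,"ry": 0,"rz": 0,"grip": 1}
    - {"dx": 0.0007,"dy": 0,"dz": 0,"rx": 0,"ry": 0,"rz": 0,"grip": 1}

```text
clock: 11.1
tool_pos: [478.1, -111.9, 24.5]
ee_rot: [0.988, 0.153, -0.0, 0.0]
contact_force: [-4.0, -1.9, 1.5]
width: 0.2
grip_force: 2.0
```

Request:
step_arm:
  moves:
    - {"dx": 0.0007,"dy": 0,"dz": 0,"rx": 0,"ry": 0,"rz": 0,"grip": 1}
    - {"dx": 0.0007,"dy": 0,"dz": 0,"rx": 0,"ry": 0,"rz": 0,"grip": 1}

```text
clock: 11.35
tool_pos: [479.5, -111.5, 24.5]
ee_rot: [0.988, 0.153, -0.0, 0.0]
contact_force: [-3.4, -1.3, 1.9]
width: 0.4
grip_force: 2.0
```

Request:
step_arm:
  moves:
    - {"dx": 0.0006,"dy": 0,"dz": 0,"rx": 0,"ry": 0,"rz": 0,"grip": 1}
    - {"dx": 0.0006,"dy": 0,"dz": 0,"rx": 0,"ry": 0,"rz": 0,"grip": 1}

```text
clock: 11.6
tool_pos: [480.6, -111.1, 24.5]
ee_rot: [0.988, 0.153, -0.0, -0.0]
contact_force: [-3.4, -1.9, 1.1]
width: 0.2
grip_force: 2.0
```

Request:
step_arm:
  moves:
    - {"dx": 0.0006,"dy": 0,"dz": 0,"rx": 0,"ry": 0,"rz": 0,"grip": 1}
    - {"dx": 0.0006,"dy": 0,"dz": 0,"rx": 0,"ry": 0,"rz": 0,"grip": 1}

```text
clock: 11.85
tool_pos: [481.8, -110.7, 24.5]
ee_rot: [0.988, 0.153, -0.0, -0.0]
contact_force: [-3.2, -2.3, 1.8]
width: 0.1
grip_force: 2.0
```

```bash
python3 look.py w8; python3 - <<'E'
from jg import *
print('tcp',J(bot.sense()['tool_pos']))
for r in cells(cv2.imread('pics/w8.png')): print(r)
im=bot.camera('scene');cv2.imwrite('pics/s8.png',im)
cv2.imwrite('pics/c8.png',cv2.resize(im[170:250,190:290],(750,600),interpolation=2))
E
```

```text
[ 481.8 -110.7   24.5] 0.3080822092374923 [-7.81039737e-06 -6.62770796e-06 -1.00000000e+00] [-0.23  0.43  2.05  0.    0.66  1.03] 11.85 [-3.16 -2.32  1.78]
tcp [-64.7  -4.5]
(38.0, (258, 54), array([30.4, -3.9]))
(25.0, (96, 54), array([28.9, 64.4]))
(35.2, (253, 134), array([-2.8, -2.4]))
(27.8, (251, 197), array([-32.5,  -2. ]))
```

View pics/c8.png

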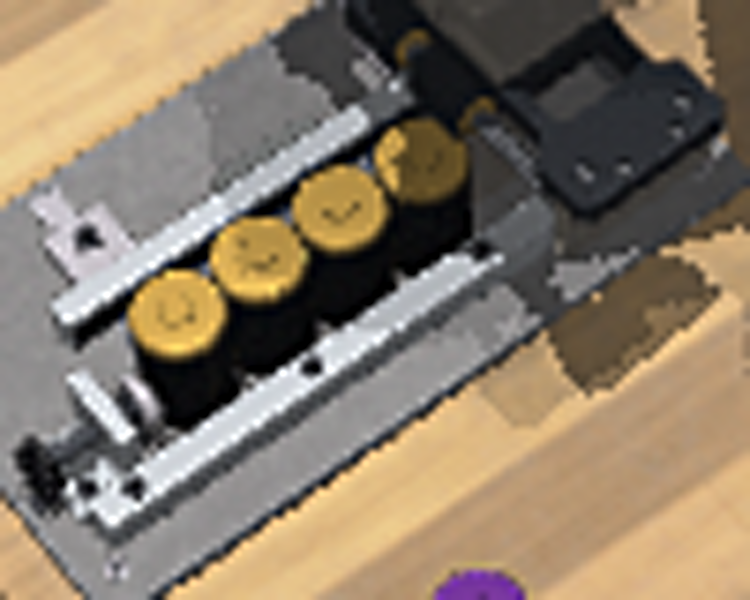

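Request:
step_arm:
  moves:
    - {"dx": 0.0006,"dy": 0,"dz": 0,"rx": 0,"ry": 0,"rz": 0,"grip": 1}
    - {"dx": 0.0006,"dy": 0,"dz": 0,"rx": 0,"ry": 0,"rz": 0,"grip": 1}

```text
clock: 12.2
tool_pos: [482.9, -110.4, 24.5]
ee_rot: [0.988, 0.153, -0.0, 0.0]
contact_force: [-4.2, -1.6, 2.2]
width: 0.4
grip_force: 2.0
```

Request:
step_arm:
  moves:
    - {"dx": 0.0006,"dy": 0,"dz": 0,"rx": 0,"ry": 0,"rz": 0,"grip": 1}
    - {"dx": 0.0006,"dy": 0,"dz": 0,"rx": 0,"ry": 0,"rz": 0,"grip": 1}

```text
clock: 12.45
tool_pos: [483.9, -110.0, 24.5]
ee_rot: [0.988, 0.153, -0.0, -0.0]
contact_force: [-4.9, -3.0, 3.0]
width: 0.3
grip_force: 3.0
```

Request:
step_arm:
  moves:
    - {"dx": 0.0006,"dy": 0,"dz": 0,"rx": 0,"ry": 0,"rz": 0,"grip": 1}

```text
clock: 12.58
tool_pos: [484.0, -109.9, 24.4]
ee_rot: [0.988, 0.154, -0.001, -0.0]
contact_force: [-8.3, -3.7, 5.7]
width: 0.6
grip_force: 4.2
```

Request:
step_arm:
  moves:
    - {"dx": 0.0003,"dy": 0,"dz": 0,"rx": 0,"ry": 0,"rz": 0,"grip": 1}

```text
clock: 12.7
tool_pos: [484.0, -109.9, 24.4]
ee_rot: [0.988, 0.154, -0.001, -0.0]
contact_force: [-8.3, -4.3, 5.5]
width: 0.1
grip_force: 4.5
```

Request:
step_arm:
  moves:
    - {"dx": 0.0004,"dy": 0,"dz": 0,"rx": 0,"ry": 0,"rz": 0,"grip": 1}
    - {"dx": 0,"dy": 0,"dz": 0,"rx": 0,"ry": 0,"rz": 0,"grip": 1}

```text
clock: 12.95
tool_pos: [484.0, -109.8, 24.4]
ee_rot: [0.988, 0.154, -0.001, -0.0]
contact_force: [-8.5, -4.1, 5.8]
width: 0.2
grip_force: 4.9
```

Request:
step_arm:
  moves:
    - {"dx": 0.0005,"dy": 0,"dz": 0,"rx": 0,"ry": 0,"rz": 0,"grip": 1}
    - {"dx": 0,"dy": 0,"dz": 0,"rx": 0,"ry": 0,"rz": 0,"grip": 1}

```text
clock: 13.2
tool_pos: [484.0, -109.7, 24.4]
ee_rot: [0.988, 0.154, -0.002, -0.0]
contact_force: [-10.7, -6.5, 8.2]
width: 0.5
grip_force: 5.9
```

```bash
python3 look.py w9; python3 - <<'E'
from jg import *
print('tcp',J(bot.sense()['tool_pos']))
for r in cells(cv2.imread('pics/w9.png')): print(r)
im=bot.camera('scene');cv2.imwrite('pics/s9.png',im)
for a,c,w in brass(im,'scene',72,25):
    if abs(J(w)[1])<25 and abs(J(w)[0])<160: print(a,np.round(c,1),J(w))
for a,c,w in brass(cv2.imread('pics/s8.png'),'scene',72,25):
    if abs(J(w)[1])<25 and abs(J(w)[0])<160: print('s8',a,np.round(c,1),J(w))
E
```

```text
[ 484.  -109.7   24.4] 0.3086105547487646 [-3.09872071e-03 -7.43401547e-04 -9.99994923e-01] [-0.23  0.43  2.04 -0.    0.67  1.04] 13.2 [-10.69  -6.47   8.18]
tcp [-62.3  -4.2]
(26.8, (60, 0), array([50.9, 76.6]))
(38.0, (259, 54), array([32.8, -4. ]))
(35.6, (254, 135), array([-0.8, -2.5]))
(27.4, (251, 197), array([-30. ,  -1.7]))
204 [228.7 200.9] [14.7 -0.5]
107 [212.3 211.8] [66.2 -0.7]
s8 313 [223.7 204.3] [30.8 -0.4]
```

Request:
step_arm:
  moves:
    - {"dx": 0,"dy": 0,"dz": 0,"rx": 0,"ry": 0,"rz": 0,"grip": 1}
    - {"dx": -0.001,"dy": 0,"dz": 0,"rx": 0,"ry": 0,"rz": 0,"grip": 1}
    - {"dx": -0.001,"dy": 0,"dz": 0,"rx": 0,"ry": 0,"rz": 0,"grip": 1}
    - {"dx": -0.002,"dy": 0,"dz": 0,"rx": 0,"ry": 0,"rz": 0,"grip": 1}
    - {"dx": -0.004,"dy": 0,"dz": 0,"rx": 0,"ry": 0,"rz": 0,"grip": 1}
    - {"dx": -0.015,"dy": 0,"dz": 0,"rx": 0,"ry": 0,"rz": 0,"grip": 1}
    - {"dx": 0,"dy": 0,"dz": -0.055,"rx": 0,"ry": 0,"rz": 0,"grip": 1}
    - {"dx": 0,"dy": 0,"dz": -0.055,"rx": 0,"ry": 0,"rz": 0,"grip": 1}
    - {"dx": 0,"dy": 0,"dz": -0.05,"rx": 0,"ry": 0,"rz": 0,"grip": 1}
    - {"dx": 0,"dy": 0,"dz": 0,"rx": 0,"ry": 0,"rz": 0,"grip": 1}
    - {"dx": 0,"dy": 0,"dz": 0,"rx": 0,"ry": 0,"rz": 0,"grip": 1}

```text
clock: 14.68
tool_pos: [462.9, -116.5, 183.9]
ee_rot: [0.988, 0.153, -0.0, -0.0]
contact_force: [-0.8, 0.1, -0.4]
width: 0.5
grip_force: 0.0
```

```bash
python3 look.py w10; python3 - <<'E'
from jg import *
print('tcp',J(bot.sense()['tool_pos']))
im=cv2.imread('pics/w10.png')
h=cv2.cvtColor(im,cv2.COLOR_BGR2HSV);m=cv2.inRange(h,(15,100,60),(30,255,255));m[225:]=0;m=cv2.morphologyEx(m,cv2.MORPH_OPEN,np.ones((9,9)))
n,l,s,c=cv2.connectedComponentsWithStats(m);print(s[1:].tolist())
for r in cells(im): print(r)
for nm in ['clamp_bar','bar_pad','end_stop']:
    for d in bot.boxes_of('wrist',nm)[:1]: print(nm,round(d['score'],2),J(world('wrist',d['centre'])),world('wrist',d['centre'])[2])
g=cv2.cvtColor(im,6).astype(int)
for r in range(10,225,20): print(r,g[r,205:300:2].tolist())
E
```

```text
[ 462.9 -116.5  183.9] 0.3078375612633356 [-3.34565070e-04 -1.76449994e-04 -9.99999928e-01] [-0.25  0.16  1.97 -0.    1.01  1.01] 14.675 [-0.77  0.08 -0.39]
1011 [37. 45.] [530.1 124.8  72. ]
141 [486.  32.] [ 670.  -279.7   72. ]
87 [503.  11.] [ 690.8 -285.6   72. ]
tcp [-84.8  -4.4]
[[0, 0, 83, 89, 3937], [85, 0, 14, 17, 228], [103, 0, 23, 25, 481], [128, 0, 10, 10, 100], [390, 0, 54, 85, 2531], [454, 0, 22, 14, 244], [470, 0, 42, 66, 2364], [176, 8, 10, 11, 109], [145, 10, 24, 22, 386], [241, 13, 34, 38, 1066], [87, 18, 11, 16, 174], [134, 31, 19, 19, 226], [454, 33, 11, 13, 137], [240, 52, 34, 70, 1845], [450, 53, 10, 12, 117], [195, 55, 12, 23, 258], [159, 61, 9, 14, 126], [176, 65, 11, 9, 99], [394, 82, 54, 143, 3746], [177, 84, 9, 9, 81], [388, 87, 22, 22, 387], [191, 95, 11, 12, 127], [170, 98, 11, 12, 124], [156, 100, 11, 10, 108], [149, 111, 33, 25, 624], [506, 115, 6, 10, 60], [238, 123, 30, 31, 774], [0, 130, 92, 95, 6164], [506, 154, 6, 15, 85], [161, 166, 9, 10, 90], [197, 168, 16, 19, 228], [159, 183, 15, 15, 175], [175, 192, 39, 33, 843]]
(41.3, (74, 0), array([ 86.7
[... 2165 characters left out ...]
105, 115, 210, 211, 217, 214, 177, 144]
170 [137, 119, 135, 149, 126, 148, 147, 150, 150, 145, 145, 143, 216, 211, 210, 213, 219, 110, 118, 87, 87, 86, 85, 85, 85, 85, 87, 87, 86, 86, 85, 87, 86, 86, 88, 90, 106, 107, 107, 105, 57, 106, 145, 168, 216, 194, 197, 196]
190 [110, 107, 104, 105, 96, 86, 86, 123, 148, 145, 144, 137, 115, 129, 139, 147, 151, 90, 83, 89, 98, 102, 104, 103, 105, 103, 103, 102, 100, 99, 99, 98, 97, 98, 99, 101, 99, 101, 101, 84, 91, 144, 143, 147, 146, 95, 84, 83]
210 [109, 108, 105, 107, 96, 84, 84, 86, 91, 79, 65, 95, 111, 110, 109, 110, 111, 84, 80, 78, 79, 82, 73, 43, 43, 48, 48, 42, 42, 71, 76, 79, 78, 80, 77, 90, 98, 87, 79, 78, 80, 79, 79, 79, 79, 78, 100, 101]
```

Request:
step_arm:
  moves:
    - {"dx": 0,"dy": 0,"dz": 0,"rx": 0,"ry": 0,"rz": 1.2,"grip": 1}
    - {"dx": 0.0374,"dy": 0.0463,"dz": 0,"rx": 0,"ry": 0,"rz": 0,"grip": 1}
    - {"dx": 0.0374,"dy": 0.0463,"dz": 0,"rx": 0,"ry": 0,"rz": 0,"grip": 1}
    - {"dx": 0,"dy": 0,"dz": 0,"rx": 0,"ry": 0,"rz": 0,"grip": 1}
    - {"dx": 0,"dy": 0,"dz": 0.05,"rx": 0,"ry": 0,"rz": 0,"grip": 1}
    - {"dx": 0,"dy": 0,"dz": 0.05,"rx": 0,"ry": 0,"rz": 0,"grip": 1}
    - {"dx": 0,"dy": 0,"dz": 0,"rx": 0,"ry": 0,"rz": 0,"grip": 1}
    - {"dx": 0,"dy": 0,"dz": 0,"rx": 0,"ry": 0,"rz": 0,"grip": 1}

```text
clock: 15.88
tool_pos: [562.3, -184.0, 85.8]
ee_rot: [0.99, 0.143, 0.0, 0.0]
contact_force: [0.6, 0.2, 0.0]
width: 0.5
grip_force: 0.0
```

```bash
python3 look.py w11; python3 - <<'E'
from jg import *
print('tcp',J(bot.sense()['tool_pos']))
for nm in ['clamp_bar','bar_pad']:
    for d in bot.boxes_of('wrist',nm)[:2]: print(nm,round(d['score'],2),J(world('wrist',d['centre'])),world('wrist',d['centre'])[2])
    for d in bot.silhouettes('wrist',nm)[:1]:
        ys,xs=np.where(d['mask']);print(xs.min(),xs.max(),ys.min(),ys.max(),len(xs))
im=bot.camera('top');bot.boxes_of('top','bar_pad')
for d in bot.boxes_of('top','bar_pad')[:1]: print('top',J(world('top',d['centre'])))
E
```

```text
[ 562.3 -184.    85.8] 0.2870324379157908 [ 6.90463027e-04  4.33281149e-04 -9.99999668e-01] [-0.32  0.45  1.81  0.    0.88  0.96] 15.875 [0.63 0.16 0.  ]
274 [484.  72.] [ 699.1 -298.5   72. ]
189 [135. 256.] [ 506.1 -105.7   72. ]
tcp [ -7.8 -98. ]
clamp_bar 0.72 [ 42.2 -57.7] 31.299346602803006
bar_pad 0.75 [ 38.5 -62. ] 29.693720240825797
186 237 84 241 4062
```

Request:
step_arm:
  moves:
    - {"dx": -0.002,"dy": 0,"dz": 0.04,"rx": 0,"ry": 0,"rz": 0,"grip": 1}
    - {"dx": 0,"dy": 0,"dz": 0.02,"rx": 0,"ry": 0,"rz": 0,"grip": 1}
    - {"dx": 0,"dy": 0,"dz": 0.007,"rx": 0,"ry": 0,"rz": 0,"grip": 1}
    - {"dx": 0,"dy": 0,"dz": 0,"rx": 0,"ry": 0,"rz": 0,"grip": 1}
    - {"dx": 0,"dy": -0.005,"dz": 0,"rx": 0,"ry": 0,"rz": 0,"grip": 1}
    - {"dx": 0,"dy": -0.003,"dz": 0,"rx": 0,"ry": 0,"rz": 0,"grip": 1}
    - {"dx": 0,"dy": -0.002,"dz": 0,"rx": 0,"ry": 0,"rz": 0,"grip": 1}
    - {"dx": 0,"dy": -0.002,"dz": 0,"rx": 0,"ry": 0,"rz": 0,"grip": 1}

```text
clock: 17.27
tool_pos: [556.6, -173.0, 17.8]
ee_rot: [0.99, 0.143, 0.0, 0.0]
contact_force: [0.1, -0.0, -0.5]
width: 0.1
grip_force: 0.0
```

Request:
step_arm:
  moves:
    - {"dx": 0,"dy": -0.002,"dz": 0,"rx": 0,"ry": 0,"rz": 0,"grip": 1}
    - {"dx": 0,"dy": -0.002,"dz": 0,"rx": 0,"ry": 0,"rz": 0,"grip": 1}
    - {"dx": 0,"dy": -0.002,"dz": 0,"rx": 0,"ry": 0,"rz": 0,"grip": 1}
    - {"dx": 0,"dy": -0.002,"dz": 0,"rx": 0,"ry": 0,"rz": 0,"grip": 1}

```text
clock: 17.77
tool_pos: [554.2, -165.3, 17.5]
ee_rot: [0.99, 0.143, -0.0, -0.0]
contact_force: [0.6, 0.3, 0.4]
width: 0.3
grip_force: 0.0
```

Request:
step_arm:
  moves:
    - {"dx": 0,"dy": -0.0015,"dz": 0,"rx": 0,"ry": 0,"rz": 0,"grip": 1}
    - {"dx": 0,"dy": -0.0015,"dz": 0,"rx": 0,"ry": 0,"rz": 0,"grip": 1}
    - {"dx": 0,"dy": -0.0015,"dz": 0,"rx": 0,"ry": 0,"rz": 0,"grip": 1}
    - {"dx": 0,"dy": -0.0015,"dz": 0,"rx": 0,"ry": 0,"rz": 0,"grip": 1}

```text
clock: 18.27
tool_pos: [552.6, -159.8, 17.5]
ee_rot: [0.99, 0.143, 0.0, 0.0]
contact_force: [1.2, -2.3, -0.7]
width: 0.4
grip_force: 1.0
```

Request:
step_arm:
  moves:
    - {"dx": 0,"dy": -0.0015,"dz": 0,"rx": 0,"ry": 0,"rz": 0,"grip": 1}
    - {"dx": 0,"dy": -0.0015,"dz": 0,"rx": 0,"ry": 0,"rz": 0,"grip": 1}
    - {"dx": 0,"dy": -0.0015,"dz": 0,"rx": 0,"ry": 0,"rz": 0,"grip": 1}
    - {"dx": 0,"dy": -0.0015,"dz": 0,"rx": 0,"ry": 0,"rz": 0,"grip": 1}
    - {"dx": 0,"dy": -0.0015,"dz": 0,"rx": 0,"ry": 0,"rz": 0,"grip": 1}
    - {"dx": 0,"dy": -0.0015,"dz": 0,"rx": 0,"ry": 0,"rz": 0,"grip": 1}
    - {"dx": 0,"dy": -0.0015,"dz": 0,"rx": 0,"ry": 0,"rz": 0,"grip": 1}
    - {"dx": 0,"dy": -0.0015,"dz": 0,"rx": 0,"ry": 0,"rz": 0,"grip": 1}

```text
clock: 19.27
tool_pos: [549.1, -148.1, 17.5]
ee_rot: [0.99, 0.143, 0.0, 0.0]
contact_force: [0.1, -1.7, -0.3]
width: 0.4
grip_force: 1.0
```

```bash
python3 - <<'E'
from jg import *
print('tcp',J(bot.sense()['tool_pos']))
im=bot.camera('wrist');cv2.imwrite('pics/w12.png',im)
h=cv2.cvtColor(im,cv2.COLOR_BGR2HSV);m=cv2.inRange(h,(15,100,60),(30,255,255));m[225:]=0;m=cv2.morphologyEx(m,cv2.MORPH_OPEN,np.ones((9,9)))
n,l,s,c=cv2.connectedComponentsWithStats(m)
for i in range(1,n):
    j=J(ray('wrist',*c[i],72))
    if s[i,4]>300 and abs(j[1])<30: print(s[i].tolist(),j)
g=cv2.cvtColor(im,6).astype(int)
for r in range(60,200,30): print(r,g[r,130:300:3].tolist())
im=bot.camera('scene');cv2.imwrite('pics/s12.png',im)
for a,c,w in brass(im,'scene',72,25):
    if abs(J(w)[1])<25 and abs(J(w)[0])<160: print(a,np.round(c,1),J(w))
E
```

```text
tcp [-10.7 -59.4]
[84, 57, 94, 168, 10779] [50.2 -6.8]
60 [168, 150, 145, 237, 238, 220, 208, 192, 179, 156, 125, 84, 97, 101, 102, 119, 158, 138, 119, 178, 177, 177, 177, 175, 177, 182, 185, 182, 181, 180, 180, 184, 181, 181, 178, 176, 178, 174, 172, 172, 156, 155, 154, 155, 159, 156, 154, 153, 154, 157, 156, 159, 169, 172, 176, 178, 176]
90 [178, 127, 220, 221, 223, 224, 225, 226, 227, 186, 121, 64, 64, 65, 66, 67, 68, 68, 70, 80, 156, 160, 159, 245, 250, 248, 250, 251, 251, 223, 113, 111, 163, 159, 162, 157, 157, 159, 160, 161, 160, 158, 158, 162, 165, 162, 158, 170, 165, 157, 155, 152, 154, 157, 154, 153, 156]
120 [211, 211, 214, 213, 215, 216, 217, 218, 191, 150, 74, 61, 62, 61, 62, 62, 64, 64, 64, 65, 80, 118, 118, 179, 249, 231, 233, 237, 239, 238, 117, 226, 227, 227, 227, 227, 227, 227, 174, 113, 113, 105, 104, 220, 224, 226, 182, 219, 218, 218, 219, 218, 218, 216, 216, 216, 216]
150 [212, 215, 219, 221, 220, 222, 214, 172, 146, 73, 58, 57, 57, 55, 56, 56, 56, 56, 56, 57, 58, 59, 147, 156, 226, 230, 229, 232, 235, 235, 152, 103, 148, 157, 155, 154, 158, 159, 160, 159, 158, 158, 154, 152, 154, 154, 154, 151, 152, 154, 156, 155, 157, 157, 155, 152, 154]
180 [208, 208, 210, 209, 209, 137, 212, 212, 200, 188, 189, 188, 178, 131, 53, 52, 49, 49, 49, 55, 88, 90, 89, 112, 140, 227, 222, 227, 230, 230, 211, 95, 90, 89, 89, 90, 90, 89, 90, 91, 91, 89, 88, 88, 87, 109, 149, 152, 152, 151, 154, 155, 154, 147, 146, 150, 150]
217 [218.4 207.6] [47.1 -0.8]
```

Request:
step_arm:
  moves:
    - {"dx": 0,"dy": -0.0012,"dz": 0,"rx": 0,"ry": 0,"rz": 0,"grip": 1}
    - {"dx": 0,"dy": -0.0012,"dz": 0,"rx": 0,"ry": 0,"rz": 0,"grip": 1}
    - {"dx": 0,"dy": -0.0012,"dz": 0,"rx": 0,"ry": 0,"rz": 0,"grip": 1}
    - {"dx": 0,"dy": -0.0012,"dz": 0,"rx": 0,"ry": 0,"rz": 0,"grip": 1}
    - {"dx": 0,"dy": -0.0012,"dz": 0,"rx": 0,"ry": 0,"rz": 0,"grip": 1}

```text
clock: 20.0
tool_pos: [547.5, -142.4, 17.5]
ee_rot: [0.99, 0.143, 0.0, 0.0]
contact_force: [1.2, -3.7, -0.6]
width: 0.4
grip_force: 1.6
```

Request:
step_arm:
  moves:
    - {"dx": 0,"dy": -0.0008,"dz": 0,"rx": 0,"ry": 0,"rz": 0,"grip": 1}
    - {"dx": 0,"dy": -0.0008,"dz": 0,"rx": 0,"ry": 0,"rz": 0,"grip": 1}
    - {"dx": 0,"dy": -0.0008,"dz": 0,"rx": 0,"ry": 0,"rz": 0,"grip": 1}

```text
clock: 20.38
tool_pos: [546.8, -140.2, 17.5]
ee_rot: [0.99, 0.143, 0.0, 0.0]
contact_force: [-0.2, -4.0, -0.7]
width: -0.1
grip_force: 1.9
```

Request:
step_arm:
  moves:
    - {"dx": 0,"dy": -0.0008,"dz": 0,"rx": 0,"ry": 0,"rz": 0,"grip": 1}
    - {"dx": 0,"dy": -0.0008,"dz": 0,"rx": 0,"ry": 0,"rz": 0,"grip": 1}

```text
clock: 20.62
tool_pos: [546.5, -138.9, 17.5]
ee_rot: [0.99, 0.143, 0.0, 0.0]
contact_force: [0.3, -9.2, -2.3]
width: -0.1
grip_force: 4.2
```

Request:
step_arm:
  moves:
    - {"dx": 0,"dy": -0.0003,"dz": 0,"rx": 0,"ry": 0,"rz": 0,"grip": 1}

```text
clock: 20.75
tool_pos: [546.5, -138.9, 17.5]
ee_rot: [0.99, 0.143, 0.0, 0.001]
contact_force: [1.5, -7.8, -2.2]
width: 0.2
grip_force: 4.3
```

Request:
step_arm:
  moves:
    - {"dx": 0,"dy": 0,"dz": 0,"rx": 0,"ry": 0,"rz": 0,"grip": 1}

```text
clock: 20.88
tool_pos: [546.5, -138.9, 17.5]
ee_rot: [0.99, 0.143, 0.0, 0.001]
contact_force: [0.6, -8.1, -2.1]
width: 0.7
grip_force: 3.8
```

```bash
python3 - <<'E'
from jg import *
print('tcp',J(bot.sense()['tool_pos']))
im=bot.camera('wrist');cv2.imwrite('pics/w13.png',im)
g=cv2.cvtColor(im,6).astype(int)
for r in (90,105,120,135,150,165,180): print(r,g[r,100:240:2].tolist())
E
```

```text
tcp [-10.7 -49.8]
90 [174, 201, 202, 203, 204, 203, 204, 205, 205, 206, 207, 208, 213, 213, 214, 214, 214, 215, 215, 215, 216, 216, 216, 206, 197, 222, 223, 223, 223, 225, 226, 226, 226, 226, 227, 228, 214, 162, 118, 77, 73, 72, 74, 74, 75, 75, 75, 76, 76, 149, 236, 238, 249, 249, 249, 250, 251, 251, 251, 209, 112, 110, 148, 177, 166, 162, 164, 166, 167, 168]
105 [168, 181, 203, 205, 203, 204, 204, 205, 206, 206, 206, 207, 212, 212, 214, 215, 215, 215, 215, 215, 216, 216, 216, 216, 210, 150, 223, 223, 223, 223, 224, 224, 225, 225, 226, 226, 227, 197, 160, 114, 72, 72, 73, 73, 73, 74, 75, 75, 76, 77, 134, 226, 248, 247, 249, 245, 239, 239, 239, 218, 115, 205, 231, 231, 231, 231, 231, 231, 231, 232]
120 [169, 186, 185, 183, 157, 193, 203, 204, 205, 205, 205, 205, 206, 207, 208, 208, 209, 209, 210, 211, 212, 212, 214, 215, 215, 216, 216, 216, 216, 217, 217, 218, 218, 219, 216, 174, 155, 112, 69, 69, 69, 69, 69, 70, 69, 70, 71, 71, 71, 72, 136, 233, 234, 231, 233, 236, 238, 238, 238, 228, 134, 121, 226, 227, 227, 227, 227, 227, 227, 227]
135 [228, 172, 178, 181, 182, 182, 179, 179, 181, 
[... 602 characters left out ...]
 159, 160, 158, 157]
165 [224, 225, 227, 173, 186, 170, 180, 204, 204, 205, 206, 206, 207, 207, 209, 210, 209, 209, 210, 163, 173, 186, 185, 187, 214, 219, 220, 224, 225, 224, 219, 204, 205, 206, 206, 206, 206, 208, 177, 146, 108, 60, 58, 57, 58, 58, 58, 57, 57, 57, 58, 102, 189, 228, 225, 229, 231, 233, 233, 233, 205, 99, 97, 119, 159, 160, 158, 155, 152, 151]
180 [221, 221, 222, 223, 178, 171, 199, 205, 205, 204, 204, 204, 205, 205, 205, 207, 209, 210, 210, 210, 210, 210, 210, 210, 211, 211, 186, 186, 185, 143, 188, 187, 187, 188, 187, 188, 188, 188, 188, 188, 158, 132, 76, 54, 54, 53, 53, 53, 58, 88, 91, 84, 167, 226, 223, 226, 229, 230, 231, 231, 217, 107, 95, 89, 89, 90, 91, 91, 92, 91]
```

Request:
step_arm:
  moves:
    - {"dx": 0,"dy": -0.0005,"dz": 0,"rx": 0,"ry": 0,"rz": 0,"grip": 1}
    - {"dx": 0,"dy": 0,"dz": 0,"rx": 0,"ry": 0,"rz": 0,"grip": 1}

```text
clock: 21.18
tool_pos: [546.5, -138.9, 17.6]
ee_rot: [0.99, 0.143, 0.0, 0.001]
contact_force: [2.1, -10.8, -1.7]
width: 0.6
grip_force: 5.0
```

```bash
python3 - <<'E'
from jg import *
print([J(ray('wrist',u,v,29)) for u,v in [(199,90),(200.5,120),(201.5,150),(204,180)]])
E
```

```text
[array([ 73.6, -18.3]), array([ 57.2, -18.3]), array([ 40., -18.]), array([ 21.7, -18.7])]
```

Request:
step_arm:
  moves:
    - {"dx": 0,"dy": 0,"dz": 0,"rx": 0,"ry": 0,"rz": 0,"grip": 1}
    - {"dx": 0,"dy": 0,"dz": 0,"rx": 0,"ry": 0,"rz": 0,"grip": 1}
    - {"dx": 0,"dy": 0.001,"dz": 0,"rx": 0,"ry": 0,"rz": 0,"grip": 1}
    - {"dx": 0,"dy": 0.002,"dz": 0,"rx": 0,"ry": 0,"rz": 0,"grip": 1}
    - {"dx": 0,"dy": 0.015,"dz": 0,"rx": 0,"ry": 0,"rz": 0,"grip": 1}
    - {"dx": 0,"dy": 0.02,"dz": 0,"rx": 0,"ry": 0,"rz": 0,"grip": 1}
    - {"dx": 0,"dy": 0,"dz": -0.06,"rx": 0,"ry": 0,"rz": 0,"grip": 1}
    - {"dx": 0,"dy": 0,"dz": -0.06,"rx": 0,"ry": 0,"rz": 0,"grip": 1}
    - {"dx": -0.05,"dy": -0.05,"dz": -0.03,"rx": 0,"ry": 0,"rz": 0,"grip": 1}
    - {"dx": -0.01,"dy": -0.03,"dz": -0.04,"rx": 0,"ry": 0,"rz": 0,"grip": 1}
    - {"dx": 0,"dy": 0,"dz": 0,"rx": 0,"ry": 0,"rz": 0,"grip": 1}
    - {"dx": 0,"dy": 0,"dz": 0,"rx": 0,"ry": 0,"rz": 0,"grip": 1}

```text
clock: 22.68
tool_pos: [488.7, -121.7, 201.9]
ee_rot: [0.99, 0.143, 0.0, 0.0]
contact_force: [0.4, -0.3, -1.0]
width: 0.2
grip_force: 0.0
```

```bash
python3 look.py w14; python3 - <<'E'
from jg import *
s=bot.sense();print('tcp',J(s['tool_pos']))
c=bot.get_calibration('wrist');T=np.array(c['T_tool_cam']);f=192/np.tan(np.radians(c['fov_y']/2));Rw=Ro.from_quat(s['ee_rot']).as_matrix()
# rectify to the jig frame at a plane height z, 3 px/mm
im=cv2.imread('pics/w14.png')
def rect(z,x0,x1,y0,y1,k=3):
    xs=np.arange(x0,x1,1/k);ys=np.arange(y0,y1,1/k);X,Y=np.meshgrid(xs,ys)
    W=np.stack([o[0]+X*e[0]+Y*n[0],o[1]+X*e[1]+Y*n[1],np.full_like(X,z)],-1)
    p=((W-s['tool_pos'])@Rw-T[:3,3])@T[:3,:3]
    return cv2.remap(im,(c['cx']+f*p[...,0]/p[...,2]).astype('f4'),(c['cy']+f*p[...,1]/p[...,2]).astype('f4'),1)
A=rect(72,-70,95,-30,30);cv2.imwrite('pics/r72.png',A)
g=cv2.medianBlur(A[...,2],5)
C=cv2.HoughCircles(g,cv2.HOUGH_GRADIENT,1,80,param1=80,param2=12,minRadius=46,maxRadius=55)
for q in sorted(C[0].tolist()): print('cell',np.round([q[0]/3-70,q[1]/3-30,q[2]/3],1))
B=cv2.cvtColor(rect(29,-110,95,-40,40),6).astype(int)
for x in (-100,-80,-70,80): 
    col=B[:,(x+110)*3];d=np.diff(col);i=np.argsort(-abs(d))[:6];print(x,[(round(j/3-40,1),int(d[j])) for j in sorted(i)])
E
```

```text
[ 488.7 -121.7  201.9] 0.2869203681849289 [ 6.07146246e-04  5.40296746e-04 -9.99999670e-01] [-0.25  0.18  1.9  -0.    1.06  1.04] 22.675 [ 0.36 -0.31 -1.04]
1215 [38. 60.] [547.7 129.1  72. ]
222 [483.  47.] [ 688.5 -305.3   72. ]
41 [472.  80.] [ 656.8 -309.3   72. ]
tcp [-61.5 -16.8]
cell [-36.2  -1.2  15.9]
cell [-2.5 -0.5 15.9]
cell [31.2 -0.8 15.9]
cell [64.8 -1.2 15.6]
-100 [(np.float64(25.7), 13), (np.float64(26.0), 13), (np.float64(29.3), -18), (np.float64(29.7), -19), (np.float64(30.0), -19), (np.float64(30.3), -18)]
-80 [(np.float64(15.7), 23), (np.float64(16.0), 24), (np.float64(16.3), 23), (np.float64(30.0), -21), (np.float64(30.3), -21), (np.float64(30.7), -22)]
-70 [(np.float64(-17.3), -7), (np.float64(-17.0), -7), (np.float64(15.7), 7), (np.float64(16.7), 7), (np.float64(17.0), 8), (np.float64(17.3), 8)]
80 [(np.float64(-18.7), -17), (np.float64(-18.3), -17), (np.float64(-18.0), -17), (np.float64(-17.7), -20), (np.float64(-17.3), -20), (np.float64(-17.0), -19)]
```

Request:
step_arm:
  moves:
    - {"dx": 0.05,"dy": 0,"dz": 0,"rx": 0,"ry": 0,"rz": 0,"grip": 1}
    - {"dx": 0.06,"dy": 0,"dz": 0,"rx": 0,"ry": 0,"rz": 0,"grip": 1}
    - {"dx": 0,"dy": 0,"dz": 0.04,"rx": 0,"ry": 0,"rz": 0,"grip": 1}
    - {"dx": 0,"dy": 0,"dz": 0,"rx": 0,"ry": 0,"rz": 0,"grip": 1}
    - {"dx": 0,"dy": 0,"dz": 0,"rx": 0,"ry": 0,"rz": 0,"grip": 1}

```text
clock: 23.35
tool_pos: [593.3, -90.2, 161.7]
ee_rot: [0.99, 0.143, -0.001, -0.0]
contact_force: [-0.1, -0.8, 0.8]
width: 0.6
grip_force: 0.0
```

```bash
python3 look.py w15; python3 - <<'E'
from jg import *
s=bot.sense();print('tcp',J(s['tool_pos']))
c=bot.get_calibration('wrist');T=np.array(c['T_tool_cam']);f=192/np.tan(np.radians(c['fov_y']/2));Rw=Ro.from_quat(s['ee_rot']).as_matrix()
im=cv2.cvtColor(cv2.imread('pics/w15.png'),6)
def P(x,y,z):
    W=np.array([*(o+x*e+y*n),z]);p=T[:3,:3].T@(Rw.T@(W-s['tool_pos'])-T[:3,3]);return c['cx']+f*p[0]/p[2],c['cy']+f*p[1]/p[2]
print('screw pad top expected px',P(81.8,-1,44),P(88,-1,44),'top edge',P(81.8,-1,72),P(64.8,-1,72))
u0,v0=P(85,-1,44)
u=int(u0)
for uu in (u-4,u,u+4): print(uu,'rows',int(v0)-35,im[int(v0)-35:int(v0)+45,uu].tolist())
for d in bot.boxes_of('wrist','end_stop')[:1]: print(d['score'],J(world('wrist',d['centre'])))
E
```

```text
[593.3 -90.2 161.7] 0.28649950826983805 [-1.44187705e-03 -5.87600074e-04 -9.99998788e-01] [-0.15  0.37  1.74 -0.    1.04  1.13] 23.35 [-0.15 -0.76  0.81]
1972 [ 28. 126.] [592.1 134.8  72. ]
105 [494. 138.] [ 707.4 -296.8   72. ]
tcp [ 48.5 -16.6]
screw pad top expected px (np.float64(240.83694214633434), np.float64(152.79612961221537)) (np.float64(240.75538192912612), np.float64(147.02134125591448)) top edge (np.float64(239.29948669208497), np.float64(156.25210184266382)) (np.float64(239.5652196961913), np.float64(173.31069641228407))
236 rows 114 [156, 218, 224, 171, 128, 108, 105, 97, 134, 184, 221, 231, 232, 231, 229, 228, 205, 144, 190, 232, 234, 231, 230, 228, 221, 166, 135, 158, 140, 122, 123, 115, 118, 162, 184, 184, 183, 140, 75, 67, 71, 108, 149, 187, 202, 202, 202, 201, 201, 200, 198, 196, 195, 192, 190, 170, 128, 105, 105, 104, 105, 104, 104, 104, 102, 102, 102, 101, 102, 102, 102, 101, 91, 69, 70, 88, 100, 105, 106, 104]
240 rows 114 [103, 103, 103, 104, 103, 104, 103, 104, 103, 103, 103, 103, 103, 103, 102, 102, 101, 103, 185, 228, 230, 228, 226, 225, 220, 162, 94, 94, 91, 92, 93, 93, 112, 180, 213, 212, 212, 171, 97, 66, 79, 121, 177, 201, 204, 204, 204, 202, 202, 201, 200, 174, 163, 163, 129, 105, 105, 104, 104, 105, 104, 104, 104, 103, 104, 102, 101, 102, 101, 101, 100, 100, 98, 82, 77, 93, 102, 106, 106, 104]
244 rows 114 [87, 93, 93, 90, 87, 86, 87, 88, 87, 88, 88, 88, 88, 88, 88, 88, 87, 98, 183, 228, 231, 229, 227, 224, 218, 161, 86, 84, 85, 90, 90, 85, 103, 161, 188, 188, 189, 149, 82, 64, 66, 103, 140, 186, 204, 201, 201, 182, 160, 158, 134, 108, 106, 105, 104, 105, 105, 104, 105, 104, 105, 103, 103, 102, 101, 103, 102, 101, 100, 100, 100, 99, 91, 69, 64, 85, 102, 106, 106, 105]
0.9 [108.8  -7.6]
```

```bash
python3 -c "
from cell import bot
print(bot.hand_in())"
```

```text
the job is handed in; nothing more can be done
None
```

The job is handed in; the judge's result isn't shown. The row is closed up against the stop screw, pressed at about 15 N on the hand (roughly 8–10 N at the screw). The clamp bar was pressed in at about 11 N, the last pictures put all four cells within about 0.5 mm of a straight line along the fence, and the hand is clear.

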